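# Guard the pasta roller and hold its jog dial at three

### The job

The pasta roller on the wooden board is to be run empty to clean it: pick up the loose wire finger guard by its black grip, lower it over the machine's safety bar so that it straddles the bar and already rests on it before you let go, and leave it hanging there. Only then turn the spring-return jog dial on top of the motor housing clockwise past its first and second click to the third (three dots, just short of its stop) and finish while still holding it there; the rollers run only while it is held. Do not knock the guard over, and leave the other things where they are.

Things in the scene. Friction and masses are not known exactly. Their poses are not given: they have to be found in the camera images.
- pasta_roller: pasta roller, 180 deep (x) x 325 wide (y) x 207 tall, fixed, on a wooden board whose top is 20 mm above the worktop. Origin: centre of its underside; x to its back, y to its left, z up. Grey motor housing at its right end (y -150 to -45, top at 170 mm); rollers (tops at 127) between two end frames, necks 26 deep rising to 207
- bar_mid (a point): point on the top line of the round safety bar (12 mm diameter, along y above the rollers), midway between the end frames: (0, 52.5, 201) mm in the pasta roller's frame, same axes. The bar is free for 171 mm between the frames; around it nothing is higher than the frames
- finger_guard: loose steel wire guard like a tent, 81 deep (x) x 133 long (ridge along y) x 108 tall, about 0.28 kg, standing on the board left of the machine. Origin: centre of its underside, z up. Inside, the ridge channel is 9 mm wide at its roof, 17 mm 6 mm lower, 70 at the feet. Black grip on top 14 thick (x) x 72 long (y), from 80 to 108 up, open below it to 71: grasp across the 14 mm
- guard_saddle (a point): centre of the inner roof of the guard's ridge, 63.5 mm above the guard's origin, axes of the guard; when the guard hangs at the middle of the bar this point meets bar_mid and the feet are 137.5 mm above the pasta roller's origin. The guard's two sides are alike: either way round is right
- jog_dial (a joint): angle of the jog dial, rad: 0 at rest, growing clockwise seen from above; soft clicks at 0.43 (one dot), 0.87 (two dots) and 1.30 (three dots), stop at 1.40. A spring always pulls it back to 0 when let go: 0.05 to 0.17 N m on the way, dipping before each click, about 0.14 at the third and 0.19 at the stop
- dial_grip (a point): point on the dial's upright axis, (-28, -98.5, 204) mm in the pasta roller's frame, at gripping height. Black bar grip 14 thick x 56 long, from 181 to 216 mm up, on a round skirt 60 across (top at 181). The bar lies along this point's x (the machine's x at rest) and turns with the dial; a white line marks its front end, which turns toward the rollers
- mixing_bowl: terracotta bowl, 193 mm across, 64 tall, on the board behind the guard; bystander, origin at centre of its base
- clip_jar: small glass jar with clipped lid, 72x63x85, on the board left of the machine; bystander, origin at centre of its base
- pastry_brush: thin dark-handled brush, 207x12x12, lying on the board near its front edge; bystander, origin at its middle
- tongs: bamboo tongs, 157x26x13, lying on the left worktop; bystander
- tall_jar: glass jar with lid, 66x66x127, on the left worktop; bystander, origin at centre of its base
- round_tin: round tin, 66 across, 45 tall, on the left worktop; bystander, origin at centre of its base

How it is judged:
By the outcome, as a careful person would: the job done as asked, in the order asked, and still so for the second after the job is handed in, while the arm keeps its last pose, push and grip.
It also fails if it takes over 54 s, if anything falls off the work surface, if the arm or the gripper's body presses on something with over 40 N, if the wrist force passes 120 N, or if a joint passes its speed limit or range.

### The arm

A 6-joint arm with a two-finger parallel gripper is mounted at the origin on a cart in front of the work surface, level with it; the furniture and walls round the work are solid. World frame = base frame: x ahead of the robot, y to its left, z up, the work surface at z = 0. Lengths are in m, angles in rad, forces in N, time in s.
With the tool pointing down it reaches from about 0.3 to 0.75 m from the base axis. Payload 8.5 kg.
Tool frame: the origin (TCP) lies on the mounting face of the last link; the fingertips stand 173 mm ahead of it and the grasp point (between the pads) lies 155 mm ahead of it (tcp_to_grasp is the distance from the TCP to the grasp point, in m); z points along the fingers, y is the line along which they close (so a half turn about z gives the same grasp; the last joint's range is limited). The gripper opens to 85 mm and grips with 20 to 120 N. Pads are 22 mm wide; open, the fingers measure 114 mm over their backs; the gripper's body (76 mm by 85 mm) begins 54 mm behind the grasp point. The pads swing forward as they close: fully open they stand 13 mm farther back than shut.
Start: joints at [1.08, 0.381, 1.297, -0, 1.464, -0.215], TCP at [0.15, 0.529, 0.405] pointing down, gripper open.
Joint ranges: [-3.11, 3.11], [-0.89, 2.33], [0.22, 2.48], [-1.42, 4.56], [0.17, 2.85], [-2.88, 2.88]. Speed limits (rad/s): [2.39, 2.39, 3.14, 3.14, 3.14, 3.14].

### API

Orientations are given as a unit quaternion [w, x, y, z].
In Python, from bench import get_obs, snapshot, calibration, job_done, tcp_to_grasp gives the robot as it stands. The module is installed in compiled form; this text tells all that it offers.
- The arm moves only by the shell command python3 -m crank 'ROWS' [FORCE]. ROWS is JSON, a list of rows, each a list of 3 entries, a list of its own where there are three numbers: the opening, from -1 (shut) to 1 (fully open), then the shift along the world's x, y, z in units of 1000 mm (1.0 is 1000 mm), then the turn, a rotation vector about the world's x, y, z in units of 90 degrees (1.0 is 90 degrees). A call has 1 to 10 rows; each row shifts and turns the commanded pose from where the row before left it; what a row does not reach is not made up. A row lasts 1/12 s, in which the tool goes at most 41.7 mm and 7.16 degrees, less where a joint would pass 70% of its speed; a pose out of reach is approached as far as the arm can. A call with a number of a shift or a turn outside -1 to 1 is refused whole. A call with a gripper value outside its range is refused whole. The fingers move at their own pace and stop on an object; FORCE is the grip in N (left out, the last holds). Time passes only in rows, so rows that do not move let the fingers close. It gives the time, the measured TCP pose, the force, the opening and the grip force at its end, in the units of the state.
- get_obs(): the state, without advancing time (a new reading comes with each control period).
- snapshot(name): name is "scene" or "top" or "wrist"; returns (picture, depth): 400x640x3 uint8, red, green, blue; 400x640 float32, m along the optical axis (not along the pixel's ray), 0 where there is no reading.
- calibration(name): a dict with "fx", "fy", "cx", "cy" (pixels), "world_from_camera" (4x4, takes a point from camera to world coordinates). Camera axes: x right, y up, looking along -z (the intrinsics and any distortion apply to the point x, -y, -z); pixel columns grow to the right and rows downward; lengths in m; the calibration is good to about 2 mm. A picture is of the moment at which its call begins: read the wrist's pose just before it. calibration takes no time and is no camera call; for the wrist camera it gives the pose at the moment of the call.
- job_done(): hands the job in; it is judged then, once.
The state is a dict: "time_s": time; "q": joint angles; "joint_vel": joint speeds; "effort": joint torques, N m; "ee_pos": TCP position; "tcp_rot": TCP orientation; "wrist_force": force on the tool from outside, world axes, zero at the start; "moment": the same for the moment, N m; "opening": opening from 0.0 (shut) to 1.0 (fully open); "gripper_force": force on a finger pad.
Only numpy, scipy, OpenCV 4.12 (cv2) and the standard library are available. Lean on these libraries where they do the work, as an engineer would, in place of code of your own. Each camera call takes 0.05 s, during which the arm holds its last target. There are 200 camera calls.

## Working session

There is one attempt and no reset: what is moved stays moved. The work goes in short steps, Python scripts to look and compute and a shell command to move; the robot and the scene stay as the last step left them, time stands still between calls to the robot, and variables do not carry over. Pictures are saved under pics/ and viewed, at most 12 in all, crops included, and the job is handed in when it is done.

```bash
mkdir -p pics; cat > h.py <<'E'
import numpy as np,cv2
from bench import *
def cloud(n):
    c=calibration(n);im,d=snapshot(n);v,u=np.mgrid[0:400,0:640]
    P=np.stack([(u-c['cx'])/c['fx']*d,-(v-c['cy'])/c['fy']*d,-d],-1)
    T=c['world_from_camera'];return im,d,P@T[:3,:3].T+T[:3,3]
def save(n,im): cv2.imwrite('pics/'+n,im[...,::-1])
E
python3 - <<'E'
from h import *
for n in('scene','top'):
    im,d,P=cloud(n);save(n+'0.png',im);np.savez(n+'0.npz',im=im,d=d,P=P)
    c=calibration(n);print({k:c[k] for k in c if k!='world_from_camera'},c['world_from_camera'][:3].round(3).tolist())
print(get_obs(),tcp_to_grasp)
E
```

```text
{'fx': 480.43346937540525, 'fy': 480.43346937540525, 'cx': 317.44245040061793, 'cy': 207.61014546571738} [[0.994, 0.038, -0.104, 0.358], [-0.109, 0.505, -0.856, -1.318], [0.02, 0.862, 0.506, 0.974]]
{'fx': 430.8355369770865, 'fy': 430.8355369770865, 'cx': 317.12256356588534, 'cy': 204.33218391004567} [[0.047, 0.974, -0.222, 0.274], [-0.999, 0.047, -0.007, 0.062], [0.004, 0.222, 0.975, 1.322]]
{'time_s': 0.1, 'q': array([ 1.07968598e+00,  3.81125657e-01,  1.29812128e+00,  1.49311028e-05,
        1.46356606e+00, -2.15291699e-01]), 'joint_vel': array([-6.46583583e-05, -1.71299210e-04, -2.57846056e-03, -8.34974069e-04,
       -6.51359327e-04, -1.03224956e-03]), 'effort': array([ 4.68736151e-03, -4.49210465e+01, -2.31656349e+01, -1.11056111e-04,
        3.64318243e-03, -1.84466330e-05]), 'ee_pos': array([0.14976592, 0.52918467, 0.40419645]), 'tcp_rot': array([-2.18024046e-04,  1.37473361e-01,  9.90505276e-01, -5.69938102e-04]), 'wrist_force': array([-1.07225427, -0.5036404 , -0.10544432]), 'moment': array([-0.05728546,  0.00446101, -0.06709061]), 'gripper_force': 0.0, 'opening': 0.9985467854858295} 0.1547
```

View pics/scene0.png

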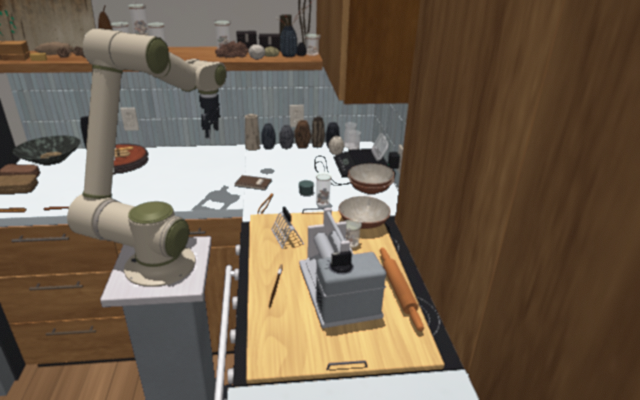

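View pics/top0.png

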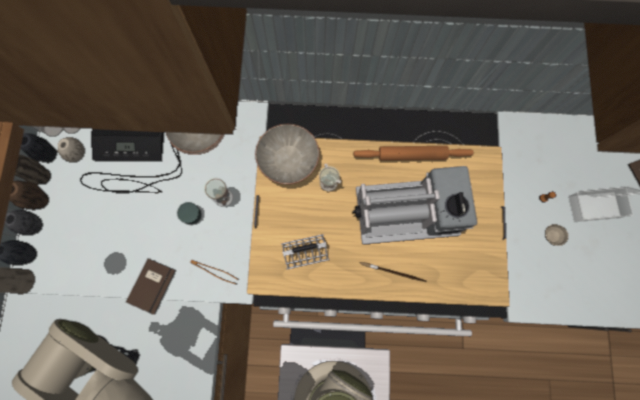

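The scene view shows the guard near (287,228) and the dial on the housing at (342,258). In the top view the guard is at (305,250), its grip at (305,248), the dial at (458,205), and the safety bar runs near row 190–215 between columns 362 and 432.

```bash
python3 - <<'E'
from h import *
z=np.load('top0.npz');im,P=z['im'],z['P']
def box(m,n):
    q=P[m];r=cv2.minAreaRect(q[:,:2].astype(np.float32)*1000);print(n,m.sum(),'mean',q.mean(0).round(4),'rect',np.round(r[0],1),np.round(r[1],1),round(r[2],1))
    u,s,vt=np.linalg.svd(q[:,:2]-q[:,:2].mean(0),full_matrices=False);print('  pca deg',np.degrees(np.arctan2(vt[0,1],vt[0,0])).round(1))
v,u=np.mgrid[0:400,0:640]; Z=P[...,2]; g=im.max(-1)
R=lambda a,b,c,d:(u>=a)&(u<b)&(v>=c)&(v<d)
gr=R(275,335,230,275)
print('board z',np.median(Z[R(270,340,205,225)]))
box(gr&(Z>.108)&(Z<.14),'grip z');box(gr&(Z>.09)&(g<60),'grip dark')
mc=R(345,485,155,250)
box(mc&(Z>.183)&(Z<.195),'housing');box(mc&(Z>.215),'high');box(R(435,485,155,250)&(Z>.225),'dial')
box(R(345,425,155,250)&(Z>.2)&(Z<.26),'bar/frames')
box(mc&(Z>.2),'all>.2')
for n in('top',):
    c=im[150:285,250:490]; save('crop0.png',cv2.resize(c,None,fx=3.3,fy=3.3,interpolation=2))
E
```

```text
board z 0.019875558543051564
grip z 139 mean [0.4215 0.1013 0.1255] rect [422.3 101.5] [14.  70.1] 15.6
  pca deg -74.6
grip dark 106 mean [0.421  0.1004 0.1262] rect [421.8 100.7] [12.3 64.8] 15.5
  pca deg -75.1
housing 1785 mean [ 0.5754 -0.2978  0.1894] rect [ 559.4 -204.6] [168.2 298.4] 8.0
  pca deg -173.8
high 590 mean [ 0.527  -0.1741  0.3156] rect [472.9 -89.7] [166.5 471.7] 33.1
  pca deg -59.7
dial 174 mean [ 0.5268 -0.2645  0.3206] rect [ 440.1 -111. ] [ 86.9 471.9] 33.3
  pca deg -53.1
bar/frames 312 mean [ 0.5479 -0.1228  0.2203] rect [ 546.4 -131.5] [ 25.6 160.8] 5.2
  pca deg -81.6
all>.2 767 mean [ 0.531  -0.1963  0.2901] rect [475.9 -94.3] [166.5 482.8] 33.1
  pca deg -64.5
```

View pics/crop0.png

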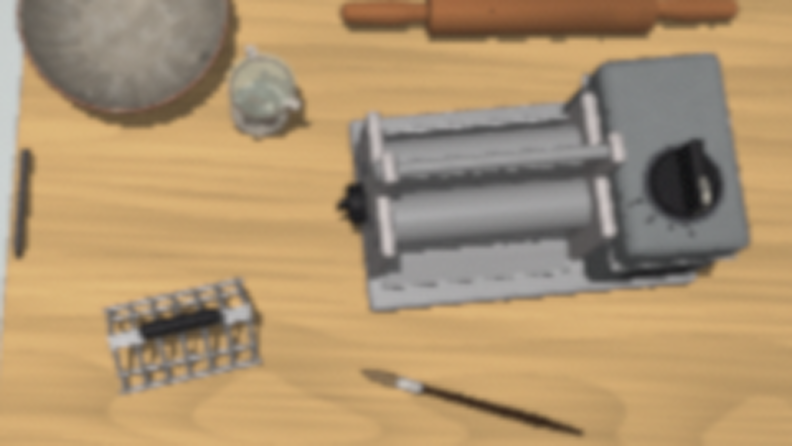

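```bash
python3 - <<'E'
from h import *
z=np.load('top0.npz');im,P=z['im'],z['P']
v,u=np.mgrid[0:400,0:640]; Z=P[...,2]; g=im.max(-1)
R=lambda a,b,c,d:(u>=a)&(u<b)&(v>=c)&(v<d)
def rep(m,n):
    q=P[m];u_,s,vt=np.linalg.svd(q[:,:2]-q[:,:2].mean(0),full_matrices=False)
    r=cv2.minAreaRect(q[:,:2].astype(np.float32)*1000)
    print(n,m.sum(),np.median(q,0).round(4),'rect',np.round(r[0],1),np.round(r[1],1),round(r[2],1),'pca',np.degrees(np.arctan2(vt[0,1],vt[0,0])).round(1))
    print('  z pct',np.percentile(q[:,2],[0,50,100]).round(4))
b=R(374,424,175,225)&(Z>.205)&(Z<.228); rep(b,'bar')
p=np.polyfit(P[b][:,1],P[b][:,0],1);print('  fit x=',p,'yaw',np.degrees(np.arctan(-p[0])))
rep(R(350,440,160,240)&(Z>.2215)&(Z<.235),'necks')
rep(R(440,485,155,240)&(Z>.225)&(Z<.25),'dialbar')
rep(R(425,485,155,240)&(Z>.182)&(Z<.196),'housing')
rep(R(440,485,155,240)&(g<60)&(Z>.196)&(Z<.25),'skirt+bar')
for r in range(172,216,4): print(r,[round(float(Z[r,c])*1000) for c in range(352,440,5)])
E
```

```text
bar 225 [ 0.5512 -0.1427  0.2196] rect [ 551.6 -143.3] [ 12.1 131.2] 7.9 pca -82.1
  z pct [0.2128 0.2196 0.2257]
  fit x= [-0.13741202  0.53144095] yaw 7.82412894458092
necks 165 [ 0.5517 -0.1387  0.2241] rect [ 552.9 -149.7] [ 25.4 198.6] 7.9 pca -82.0
  z pct [0.2216 0.2241 0.2314]
dialbar 131 [ 0.5448 -0.3039  0.235 ] rect [ 545.1 -305.4] [54.9 14.4] 7.7 pca -171.7
  z pct [0.2252 0.235  0.243 ]
housing 1829 [ 0.5848 -0.2946  0.1895] rect [ 572.7 -294.4] [169.7 115.9] 7.7 pca -173.7
  z pct [0.182  0.1895 0.196 ]
skirt+bar 315 [ 0.5454 -0.2981  0.2036] rect [ 542.8 -302.5] [54.5 51.5] 77.3 pca -171.4
  z pct [0.1961 0.2036 0.239 ]
172 [23, 19, 14, 22, 25, 21, 17, 23, 24, 22, 16, 23, 15, 21, 24, 22, 182, 188]
176 [17, 22, 24, 20, 19, 20, 19, 19, 23, 23, 16, 19, 19, 13, 18, 140, 182, 192]
180 [16, 19, 17, 20, 16, 23, 17, 19, 20, 26, 19, 19, 20, 22, 22, 169, 180, 193]
184 [17, 17, 166, 20, 12, 16, 46, 43, 44, 45, 44, 37, 38, 39, 123, 166, 175, 187]
188 [20, 42, 168, 45, 43, 39, 117, 116, 120, 118, 109, 98, 98, 131, 138, 163, 163, 190]
192 [19, 40, 164, 100, 136, 141, 140, 142, 148, 147, 143, 148, 147, 146, 145, 160, 169, 230]
196 [22, 47, 160, 224, 145, 148, 146, 143, 149, 146, 217, 221, 224, 221, 221, 220, 223, 223]
200 [22, 29, 153, 222, 225, 221, 223, 217, 218, 219, 218, 144, 140, 140, 138, 143, 191, 215]
204 [25, 22, 141, 228, 141, 140, 143, 137, 136, 133, 132, 126, 82, 78, 138, 140, 169, 184]
208 [16, 110, 131, 189, 75, 136, 136, 139, 146, 145, 146, 144, 141, 145, 145, 145, 169, 184]
212 [89, 108, 122, 171, 144, 149, 147, 146, 146, 146, 146, 146, 144, 145, 145, 146, 167, 182]
```

Machine yaw ≈ 7.8°, bar_mid ≈ (0.552, −0.150, 0.221). The guard grip is at ≈ (0.422, 0.101) with yaw ≈ 15.2°, and the dial at (0.545, −0.305).

```bash
python3 -m crank '[[0.3,[0.02,-0.033,0],[0,0,-0.066]],[0.3,[0.02,-0.033,0],[0,0,-0.066]],[0.3,[0.02,-0.033,0],[0,0,-0.066]],[0.3,[0.02,-0.033,0],[0,0,-0.066]],[0.3,[0.02,-0.033,0],[0,0,-0.066]],[0.3,[0.02,-0.033,0],[0,0,-0.066]],[0.3,[0.02,-0.033,0],[0,0,-0.066]],[0.3,[0.02,-0.033,0],[0,0,-0.066]],[0.3,[0.02,-0.033,0],[0,0,-0.066]],[0.3,[0.02,-0.033,0],[0,0,-0.062]]]' 40
python3 -m crank '[[0.3,[0.024,-0.033,0],[0,0,0]],[0.3,[0.024,-0.033,0],[0,0,0]],[0.3,[0.024,-0.032,0],[0,0,0]],[0.3,[0,0,0],[0,0,0]],[0.3,[0,0,0],[0,0,0]]]'
python3 - <<'E'
from h import *
o=get_obs();R=cv2
im,d,P=cloud('wrist');save('w1.png',im);Z=P[...,2]
y=np.array(o['tcp_rot']);w,a,b,c=y
print(o['ee_pos'],o['opening'],'tool y ang',np.degrees(np.arctan2(1-2*(a*a+c*c),2*(a*b-w*c))))
m=(Z>.108)&(Z<.14)&(np.hypot(P[...,0]-.42,P[...,1]-.1)<.06)
q=P[m];r=cv2.minAreaRect(q[:,:2].astype(np.float32)*1000);print(m.sum(),np.median(q,0),r)
E
```

```text
time_s: 0.93
ee_pos: [0.3501, 0.1974, 0.4047]
tcp_rot: [-0.0, 0.61, 0.793, -0.0]
wrist_force: [1.0, 0.9, 0.2]
opening: 0.649
gripper_force: 0.0
time_s: 1.35
ee_pos: [0.4226, 0.0998, 0.4042]
tcp_rot: [-0.001, 0.609, 0.793, -0.0]
wrist_force: [-0.4, -0.6, 0.0]
opening: 0.649
gripper_force: 0.0
[0.42259109 0.09978369 0.40419777] 0.6493685049214859 tool y ang 14.951790859013089
1518 [0.42266923 0.10596241 0.12681869] ((423.21142578125, 103.0498046875), (13.76413345336914, 70.37359619140625), 15.172544479370117)
```

View pics/w1.png

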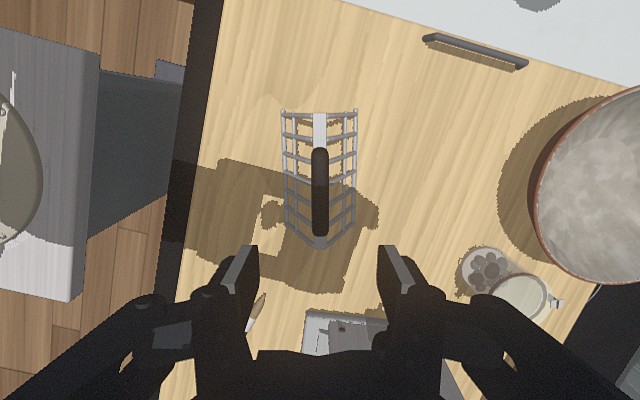

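The wrist view shows the black grip at (320,190), upright between the pads, with its axis aligned; only about 3 mm of correction is needed.

```bash
python3 -m crank '[[0.3,[0.0005,0.003,-0.03],[0,0,0.003]],[0.3,[0,0,-0.035],[0,0,0]],[0.3,[0,0,-0.035],[0,0,0]],[0.3,[0,0,-0.02],[0,0,0]],[0.3,[0,0,-0.013],[0,0,0]],[0.3,[0,0,0],[0,0,0]],[-1,[0,0,0],[0,0,0]],[-1,[0,0,0],[0,0,0]],[-1,[0,0,0],[0,0,0]],[-1,[0,0,0],[0,0,0]]]' 50
python3 -m crank '[[-1,[0,0,0],[0,0,0]],[-1,[0,0,0],[0,0,0]]]'
```

```text
time_s: 2.23
ee_pos: [0.4223, 0.1045, 0.2728]
tcp_rot: [0.001, 0.606, 0.796, 0.001]
wrist_force: [-0.8, 1.1, 4.6]
opening: 0.153
gripper_force: 50.5
time_s: 2.4
ee_pos: [0.4224, 0.1044, 0.2728]
tcp_rot: [0.001, 0.606, 0.796, 0.001]
wrist_force: [-0.9, 1.7, 6.7]
opening: 0.151
gripper_force: 50.9
```

```bash
python3 -m crank '[[-1,[0,0,0.01],[0,0,0]],[-1,[0,0,0.02],[0,0,0]],[-1,[0,0,0.035],[0,0,0]],[-1,[0,0,0.04],[0,0,0]],[-1,[0,0,0.04],[0,0,0]],[-1,[0,0,0.04],[0,0,0]],[-1,[0,0,0.035],[0,0,0]],[-1,[0,0,0.02],[0,0,0]],[-1,[0,0,0],[0,0,0]],[-1,[0,0,0],[0,0,0]]]'

```

```text
time_s: 3.23
ee_pos: [0.4219, 0.1042, 0.5116]
tcp_rot: [0.0, 0.606, 0.796, 0.0]
wrist_force: [-1.1, -1.2, -3.6]
opening: 0.153
gripper_force: 49.4
```

```bash
python3 -m crank '[[-1,[0.007,-0.015,0],[0,0,-0.01]],[-1,[0.016,-0.03,0],[0,0,-0.01]],[-1,[0.016,-0.032,0],[0,0,-0.01]],[-1,[0.016,-0.032,0],[0,0,-0.012]],[-1,[0.018,-0.035,0],[0,0,-0.01]],[-1,[0.018,-0.035,0],[0,0,-0.01]],[-1,[0.017,-0.035,0],[0,0,-0.01]],[-1,[0.016,-0.028,0],[0,0,-0.01]],[-1,[0.006,-0.012,0],[0,0,0]],[-1,[0,0,0],[0,0,0]]]'
python3 -m crank '[[-1,[0,0,0],[0,0,0]],[-1,[0,0,0],[0,0,0]],[-1,[0,0,0],[0,0,0]]]'
python3 - <<'E'
from h import *
o=get_obs();y=np.array(o['tcp_rot']);w,a,b,c=y
print(o['ee_pos'],'tool y ang',np.degrees(np.arctan2(1-2*(a*a+c*c),2*(a*b-w*c))))
im,d,P=cloud('wrist');Z=P[...,2];save('w2.png',im)
m=(Z>.205)&(Z<.232)&(np.hypot(P[...,0]-.552,P[...,1]+.15)<.16)
m2=m&(P[...,1]<-.04)&(P[...,1]>-.26)
q=P[m2];r=cv2.minAreaRect(q[:,:2].astype(np.float32)*1000);print('bar',m2.sum(),r)
n=(Z>.32)&(Z<.40)
q=P[n];print('guard top',n.sum(),cv2.minAreaRect(q[:,:2].astype(np.float32)*1000),np.percentile(q[:,2],[1,50,99]))
im,d,P=cloud('scene');save('s2.png',cv2.resize(im[130:330,230:450],None,fx=3,fy=3))
E
```

```text
time_s: 4.07
ee_pos: [0.5537, -0.153, 0.5078]
tcp_rot: [-0.003, 0.657, 0.754, -0.001]
wrist_force: [-0.1, -0.3, -3.4]
opening: 0.157
gripper_force: 49.5
time_s: 4.32
ee_pos: [0.5519, -0.1488, 0.5114]
tcp_rot: [-0.0, 0.655, 0.755, -0.0]
wrist_force: [-0.3, 0.7, -3.3]
opening: 0.155
gripper_force: 49.5
[ 0.55192736 -0.14875713  0.51143869] tool y ang 8.114485964878487
bar 1295 ((543.685546875, -72.70706939697266), (25.569671630859375, 44.19819641113281), 7.210107803344727)
guard top 21172 ((552.0592651367188, -150.61703491210938), (91.02072143554688, 110.76174926757812), 44.71256637573242) [0.32261635 0.38166477 0.39959064]
```

View pics/w2.png

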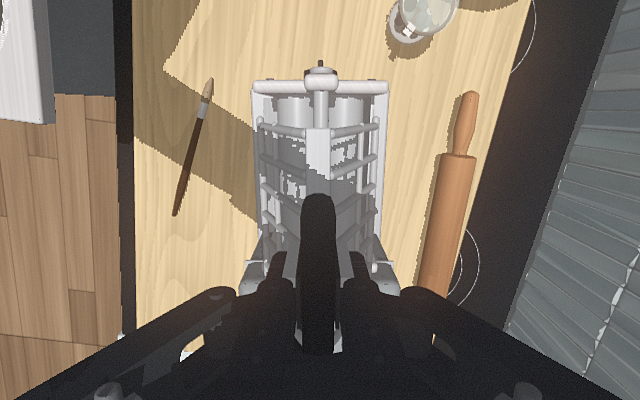

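View pics/s2.png

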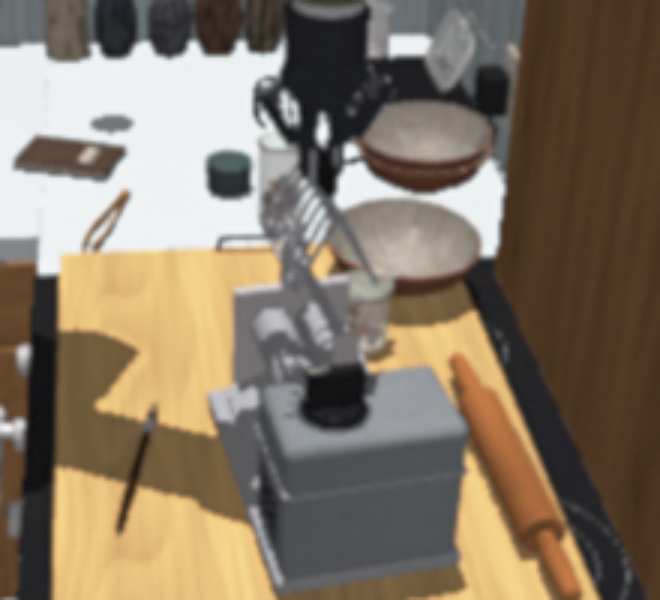

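The guard hangs level in the gripper: its ridge at (318,150) lines up with the bar at (321,100) in the wrist view, and the scene view shows it above the bar. I'll lower it now.

```bash
python3 -m crank '[[-1,[0.001,-0.002,-0.015],[0,0,-0.003]],[-1,[0,0,-0.025],[0,0,0]],[-1,[0,0,-0.025],[0,0,0]],[-1,[0,0,-0.015],[0,0,0]],[-1,[0,0,-0.008],[0,0,0]],[-1,[0,0,0],[0,0,0]],[-1,[0,0,0],[0,0,0]],[-1,[0,0,0],[0,0,0]]]'
python3 - <<'E'
from h import *
o=get_obs();print(o['ee_pos'],o['wrist_force'],o['moment'])
E
python3 -m crank '[[-1,[0,0,-0.004],[0,0,0]],[-1,[0,0,-0.003],[0,0,0]],[-1,[0,0,0],[0,0,0]],[-1,[0,0,0],[0,0,0]]]'
```

```text
time_s: 5.08
ee_pos: [0.5533, -0.1516, 0.4252]
tcp_rot: [0.001, 0.657, 0.754, 0.0]
wrist_force: [0.4, 0.2, -3.6]
opening: 0.152
gripper_force: 49.4
[ 0.55331794 -0.15162755  0.42519182] [ 0.35206942  0.2464675  -3.58926707] [ 0.05438295 -0.05785863  0.01697771]
time_s: 5.42
ee_pos: [0.5533, -0.1518, 0.4167]
tcp_rot: [-0.0, 0.658, 0.753, -0.0]
wrist_force: [1.0, -0.3, -3.4]
opening: 0.154
gripper_force: 49.4
```

```bash
python3 -m crank '[[-1,[0,0,-0.003],[0,0,0]],[-1,[0,0,0],[0,0,0]],[-1,[0,0,0],[0,0,0]]]'; python3 -m crank '[[-1,[0,0,-0.002],[0,0,0]],[-1,[0,0,0],[0,0,0]],[-1,[0,0,0],[0,0,0]]]';python3 -m crank '[[-1,[0,0,-0.001],[0,0,0]],[-1,[0,0,0],[0,0,0]],[-1,[0,0,0],[0,0,0]]]'
```

```text
time_s: 5.67
ee_pos: [0.5533, -0.1518, 0.4136]
tcp_rot: [-0.0, 0.658, 0.753, -0.0]
wrist_force: [0.0, 0.4, -3.4]
opening: 0.154
gripper_force: 49.4
time_s: 5.92
ee_pos: [0.5533, -0.1518, 0.4116]
tcp_rot: [-0.0, 0.658, 0.753, -0.0]
wrist_force: [0.5, -0.3, -2.5]
opening: 0.15
gripper_force: 49.4
time_s: 6.17
ee_pos: [0.5533, -0.1518, 0.4107]
tcp_rot: [-0.0, 0.658, 0.753, -0.0]
wrist_force: [-0.7, 0.7, -3.0]
opening: 0.152
gripper_force: 49.4
```

```bash
for i in 1; do python3 -m crank '[[-1,[0,0,-0.0015],[0,0,0]],[-1,[0,0,0],[0,0,0]],[-1,[0,0,0],[0,0,0]]]'; python3 -m crank '[[-1,[0,0,-0.001],[0,0,0]],[-1,[0,0,0],[0,0,0]],[-1,[0,0,0],[0,0,0]]]'; done
```

```text
time_s: 6.42
ee_pos: [0.5532, -0.1517, 0.4101]
tcp_rot: [0.001, 0.657, 0.753, 0.0]
wrist_force: [-2.9, 1.2, 4.3]
opening: 0.157
gripper_force: 50.6
time_s: 6.67
ee_pos: [0.553, -0.1516, 0.41]
tcp_rot: [0.001, 0.657, 0.753, 0.0]
wrist_force: [-3.9, 1.6, 11.3]
opening: 0.154
gripper_force: 51.7
```

```bash
python3 -m crank '[[-1,[-0.001,0,0.0005],[0,0,0]],[-1,[0,0,0],[0,0,0]],[-1,[0,0,0],[0,0,0]]]'
python3 - <<'E'
from h import *
im,d,P=cloud('scene');save('s3.png',cv2.resize(im[180:300,270:400],None,fx=5,fy=5,interpolation=2))
E
```

```text
time_s: 6.92
ee_pos: [0.5524, -0.1517, 0.4101]
tcp_rot: [0.002, 0.657, 0.753, 0.001]
wrist_force: [0.3, 2.2, 8.0]
opening: 0.156
gripper_force: 51.0
```

View pics/s3.png

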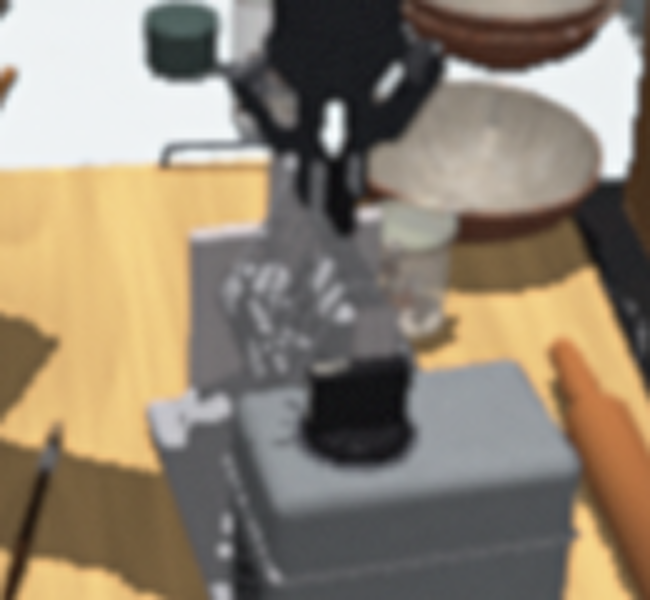

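The guard straddles the bar: its wires show on both sides at (250,290) and (340,290), and the load has transferred to the bar. I'll let go and lift.

```bash
python3 -m crank '[[-0.2,[0,0,0],[0,0,0]],[-0.2,[0,0,0],[0,0,0]],[-0.2,[0,0,0],[0,0,0]],[-0.2,[0,0,0.01],[0,0,0]],[-0.2,[0,0,0.02],[0,0,0]],[-0.2,[0,0,0.03],[0,0,0]],[-0.2,[0,0,0.03],[0,0,0]],[-0.2,[0,0,0.01],[0,0,0]],[-0.2,[0,0,0],[0,0,0]],[-0.2,[0,0,0],[0,0,0]]]'
python3 - <<'E'
from h import *
im,d,P=cloud('wrist');save('w4.png',im);Z=P[...,2]
m=(Z>.245)&(Z<.285)&(np.hypot(P[...,0]-.552,P[...,1]+.15)<.06)
q=P[m];print(m.sum(),np.percentile(q[:,2],[5,50,95]),cv2.minAreaRect(q[:,:2].astype(np.float32)*1000))
E
```

```text
time_s: 7.8
ee_pos: [0.5523, -0.1518, 0.5081]
tcp_rot: [-0.0, 0.658, 0.753, -0.0]
wrist_force: [0.3, -0.8, -0.3]
opening: 0.397
gripper_force: 0.0
1993 [0.25644888 0.2639276  0.26548615] ((551.8516235351562, -154.02993774414062), (14.646154403686523, 71.28419494628906), 7.189203262329102)
```

View pics/w4.png

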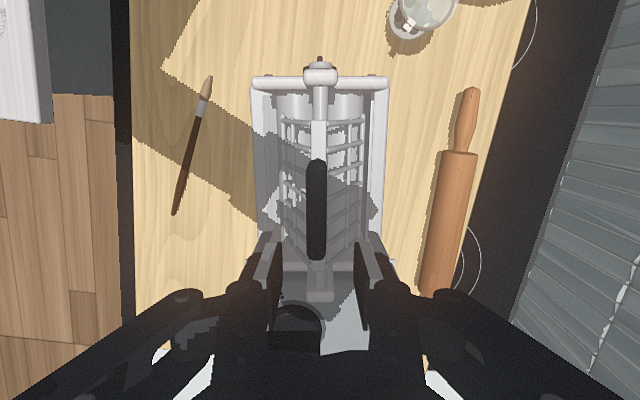

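The guard hangs level on the bar with its grip at (317,210) and top at z 0.2655 as expected, so on to the dial.

```bash
python3 -m crank '[[-0.2,[-0.0015,-0.03,0],[0,0,-0.077]],[-0.2,[-0.0015,-0.031,0],[0,0,-0.077]],[-0.2,[-0.0015,-0.031,0],[0,0,-0.077]],[-0.2,[-0.0015,-0.031,0],[0,0,-0.077]],[-0.2,[-0.0015,-0.03,0],[0,0,-0.077]],[-0.2,[0,0,0],[0,0,-0.077]],[-0.2,[0,0,0],[0,0,-0.077]],[-0.2,[0,0,0],[0,0,-0.077]],[-0.2,[0,0,0],[0,0,-0.077]],[-0.2,[0,0,0],[0,0,-0.077]]]'
python3 -m crank '[[-0.2,[0,0,-0.02],[0,0,-0.077]],[-0.2,[0,0,-0.02],[0,0,-0.077]],[-0.2,[0,0,-0.01],[0,0,-0.076]],[-0.2,[0,0,0],[0,0,0]],[-0.2,[0,0,0],[0,0,0]],[-0.2,[0,0,0],[0,0,0]]]'
python3 - <<'E'
from h import *
o=get_obs();w,a,b,c=o['tcp_rot']
print(o['ee_pos'],'tool y ang',np.degrees(np.arctan2(1-2*(a*a+c*c),2*(a*b-w*c))),o['q'])
for n in('wrist','top'):
    im,d,P=cloud(n);Z=P[...,2]
    if n=='wrist': save('w5.png',im)
    m=(Z>.222)&(Z<.245)&(np.hypot(P[...,0]-.545,P[...,1]+.305)<.04)
    if m.sum()>5:
        q=P[m];print(n,m.sum(),cv2.minAreaRect(q[:,:2].astype(np.float32)*1000))
E
```

```text
time_s: 8.68
ee_pos: [0.545, -0.3052, 0.5066]
tcp_rot: [-0.001, 0.97, 0.243, -0.001]
wrist_force: [-0.6, -0.1, 0.2]
opening: 0.398
gripper_force: 0.0
time_s: 9.18
ee_pos: [0.5448, -0.3049, 0.459]
tcp_rot: [0.0, 0.998, 0.07, 0.0]
wrist_force: [-0.1, -0.8, 0.1]
opening: 0.404
gripper_force: 0.0
[ 0.54483933 -0.30487581  0.45896201] tool y ang -82.02410905240755 [-6.99483393e-01  4.89797427e-01  9.63012297e-01 -4.20518205e-05
  1.68853849e+00  7.32102417e-01]
wrist 1829 ((547.773681640625, -305.3663330078125), (55.6004753112793, 14.01070785522461), 7.86079740524292)
```

View pics/w5.png

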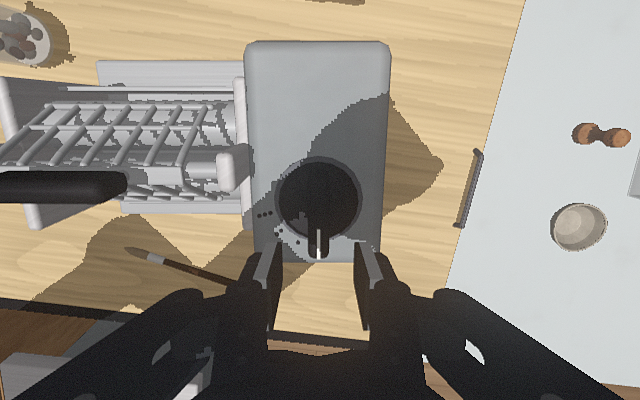

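The dial bar at (318,215) has its white line at the front (318,245), lying between the pads. I'll lower onto it and close.

```bash
python3 -m crank '[[-0.2,[0.0017,0,-0.03],[0,0,0]],[-0.2,[0,0,-0.03],[0,0,0]],[-0.2,[0,0,-0.015],[0,0,0]],[-0.2,[0,0,-0.005],[0,0,0]],[-0.2,[0,0,0],[0,0,0]],[-1,[0,0,0],[0,0,0]],[-1,[0,0,0],[0,0,0]],[-1,[0,0,0],[0,0,0]],[-1,[0,0,0],[0,0,0]],[-1,[0,0,0],[0,0,0]]]' 60
python3 - <<'E'
from bench import *
print(get_obs())
E
```

```text
time_s: 10.12
ee_pos: [0.5465, -0.3047, 0.3807]
tcp_rot: [0.001, 0.998, 0.068, 0.001]
wrist_force: [-0.1, 1.3, 6.2]
opening: 0.15
gripper_force: 59.6
{'time_s': 10.1167, 'q': array([-6.97521561e-01,  5.30973343e-01,  1.11328200e+00,  2.36549548e-04,
        1.49382546e+00,  7.37123590e-01]), 'joint_vel': array([ 6.08956107e-05, -5.78132997e-04, -2.73754645e-04, -7.97563507e-04,
        5.44779915e-04, -6.64055655e-04]), 'effort': array([ -0.65434165, -49.09511089, -21.75404012,  -0.20626144,
        -0.30785685,   0.05359468]), 'ee_pos': array([ 0.54650862, -0.30467447,  0.38068122]), 'tcp_rot': array([0.00113177, 0.99768281, 0.06801405, 0.0013477 ]), 'wrist_force': array([-0.05564372,  1.26782675,  6.22962039]), 'moment': array([0.27379405, 0.04115063, 0.05935342]), 'gripper_force': 59.62545096874237, 'opening': 0.1496579302751279}
```

```bash
python3 -m crank '[[-1,[0,0,0],[0,0,-0.06]],[-1,[0,0,0],[0,0,-0.06]],[-1,[0,0,0],[0,0,-0.06]],[-1,[0,0,0],[0,0,-0.06]],[-1,[0,0,0],[0,0,-0.06]],[-1,[0,0,0],[0,0,-0.06]],[-1,[0,0,0],[0,0,-0.06]],[-1,[0,0,0],[0,0,-0.06]],[-1,[0,0,0],[0,0,-0.06]],[-1,[0,0,0],[0,0,-0.06]]]' 80
python3 -m crank '[[-1,[0,0,0],[0,0,-0.06]],[-1,[0,0,0],[0,0,-0.06]],[-1,[0,0,0],[0,0,-0.05]],[-1,[0,0,0],[0,0,-0.04]],[-1,[0,0,0],[0,0,0]],[-1,[0,0,0],[0,0,0]],[-1,[0,0,0],[0,0,0]]]'
cat > m.py <<'E'
from h import *
o=get_obs();w,a,b,c=o['tcp_rot'];t=np.degrees(np.arctan2(1-2*(a*a+c*c),2*(a*b-w*c)))
print(o['ee_pos'],'turned rad',np.radians((-82.2-t)%360),o['wrist_force'],o['moment'])
im,d,P=cloud('wrist');save('w6.png',im);Z=P[...,2]
m=(Z>.222)&(Z<.245)&(np.hypot(P[...,0]-.546,P[...,1]+.305)<.035)&(im.max(-1)<70)
if m.sum()>5:print(m.sum(),cv2.minAreaRect(P[m][:,:2].astype(np.float32)*1000))
E
python3 m.py
```

```text
time_s: 10.95
ee_pos: [0.5465, -0.3046, 0.3807]
tcp_rot: [0.0, 0.919, -0.394, 0.002]
wrist_force: [0.6, 0.8, 7.4]
opening: 0.152
gripper_force: 80.9
time_s: 11.53
ee_pos: [0.5465, -0.3046, 0.3807]
tcp_rot: [0.0, 0.843, -0.538, 0.002]
wrist_force: [-0.5, 2.2, 7.2]
opening: 0.147
gripper_force: 80.9
[ 0.54648742 -0.30460505  0.38070078] turned rad 1.272158441492833 [-0.50272775  2.21293659  7.15725553] [0.24232297 0.14477983 0.14284601]
5209 ((547.8624267578125, -306.6988220214844), (38.97038650512695, 48.7098388671875), 60.54532241821289)
```

View pics/w6.png

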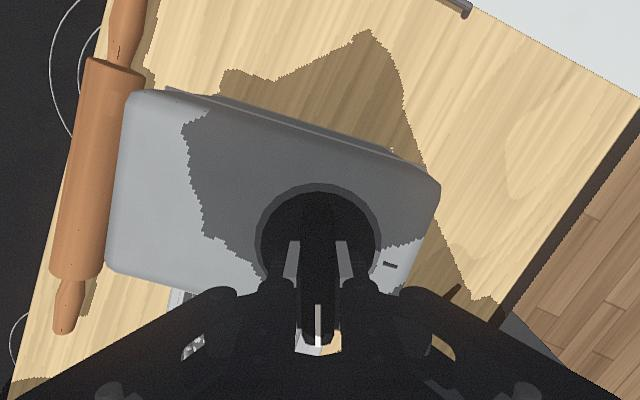

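The bar (300–340, 190–345) lies between the pads and has turned with them; its white line is at (318,325). The moment of 0.14 N m matches the region of the third click, and it needs about 0.035 rad more.

```bash
python3 -m crank '[[-1,[0,0,0],[0,0,-0.012]],[-1,[0,0,0],[0,0,-0.012]],[-1,[0,0,0],[0,0,0]],[-1,[0,0,0],[0,0,0]],[-1,[0,0,0],[0,0,0]]]'
cat >> m.py <<'E'
v,u=np.mgrid[0:400,0:640]
w=(im.min(-1)>130)&(u>305)&(u<332)&(v>295)&(v<335)&(Z>.21);print('white',w.sum())
b=(u>290)&(u<350)&(v>170)&(v<345)&(Z>.229)&(Z<.245);
for s in(b,w):
    q=P[s][:,:2]
    if len(q)>8:
        vt=np.linalg.svd(q-q.mean(0),full_matrices=False)[2];A=np.degrees(np.arctan2(vt[0,1],vt[0,0]));print(s.sum(),q.mean(0),'bar turned rad',np.radians((7.8-A)%180),cv2.minAreaRect(q.astype(np.float32)*1000))
im,d,P=cloud('wrist');
im,d,P=cloud('top');save('t7.png',cv2.resize(im[150:285,330:490],None,fx=4,fy=4))
E
python3 m.py
```

```text
time_s: 12.0
ee_pos: [0.5465, -0.3046, 0.3807]
tcp_rot: [0.0, 0.833, -0.554, 0.002]
wrist_force: [0.2, 1.3, 7.2]
opening: 0.146
gripper_force: 80.9
[ 0.54647976 -0.30463214  0.38070245] turned rad 1.3098613418516118 [0.21475774 1.26592754 7.16942341] [0.27805498 0.20968118 0.12024104]
5207 ((546.0665283203125, -308.063232421875), (36.51405334472656, 52.64820861816406), 47.413883209228516)
white 143
5172 [ 0.54876268 -0.30931346] bar turned rad 1.3146260081800583 ((548.3494262695312, -305.9742126464844), (23.266693115234375, 55.35355758666992), 12.852459907531738)
143 [ 0.54288477 -0.29442262] bar turned rad 1.3105456326812739 ((557.3120727539062, -328.61761474609375), (1.64778470993042, 90.01002502441406), 22.79708480834961)
```

View pics/t7.png

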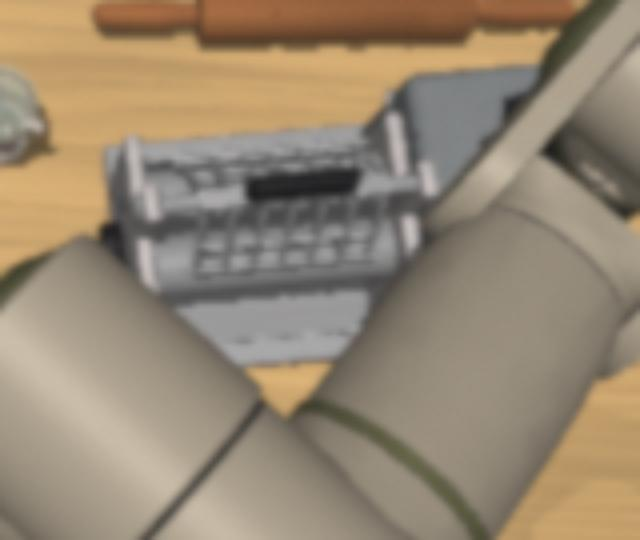

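The guard still hangs on the bar, its grip at (302,184), and the bar has turned about 1.31 rad. I'll add a hair of margin and hand in.

```bash
python3 -m crank '[[-1,[0,0,0],[0,0,-0.009]],[-1,[0,0,0],[0,0,0]],[-1,[0,0,0],[0,0,0]],[-1,[0,0,0],[0,0,0]]]'; python3 m.py; python3 -c "
from bench import *
print(job_done())"
```

```text
time_s: 12.48
ee_pos: [0.5465, -0.3046, 0.3807]
tcp_rot: [0.0, 0.829, -0.56, 0.002]
wrist_force: [-0.1, 1.5, 6.4]
opening: 0.149
gripper_force: 80.9
[ 0.54648856 -0.30462806  0.38070429] turned rad 1.3239234206218542 [-0.06141265  1.5052765   6.36058284] [0.24791086 0.19798307 0.20592342]
5197 ((546.1044921875, -308.1438903808594), (36.55270767211914, 52.635108947753906), 46.07230758666992)
white 143
5165 [ 0.54870484 -0.30933819] bar turned rad 1.3298544195205564 ((545.765625, -307.360595703125), (23.364904403686523, 54.920555114746094), 28.364154815673828)
143 [ 0.54285395 -0.29389242] bar turned rad 1.3113796007978828 ((542.7887573242188, -293.601806640625), (1.646141767501831, 14.605234146118164), 21.979616165161133)
the job is handed in; nothing more can be done
None
```

I've handed the job in: the guard hangs on the safety bar, where it was already resting before I let go, and the gripper is holding the jog dial at the third click (measured about 1.32 rad) at 12.5 s.

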